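# Comb home the settlement tiles and turn the keeper

## Task

Pick up the white retaining comb and lower it across the middle of the tile rack, so that every tooth goes into its own gap between the settlement tiles and the comb sits fully home, flat on both end cheeks of the rack. The tiles are brittle and may stand a little to one side in the rack, so feel for the gaps with a light hand and never press or knock hard. Then turn the rack's keeper all the way round over the end of the comb, let go, and leave the other things on the table where they are.

Things in the scene. Friction and masses are not known exactly. Their poses are not given: they have to be found in the camera images.
- comb_grip (a point): Centre of the grip block, 20 (x) x 44 (y) x 28 (z) mm, of the loose white plastic retaining comb (about 0.16 kg, varies). Comb x = across, y = along it, z = up. Below the block runs a spine 16 (x) x 194 (y) x 12 (z) mm, its underside 26 mm below this point. It starts upright on its teeth on the table, this point 52 mm up. Either way round will do.
- comb_tips (a point): Middle of the row of tooth tips of the comb, 52 mm below comb_grip. Six square-ended teeth, each 20 (x) x 9 (y) x 26 (z) mm, hang from the spine, 20 mm apart centre to centre along y, symmetric about this point.
- rack: Aluminium tile rack fixed to the table, 66 (x) x 194 (y) mm; origin = centre of its underside at table height, y along the row of tiles, z up. Two end cheeks (60 x 18 mm, centred 88 mm either way along y) have flat tops 68 mm up, on which the ends of the comb's spine rest; comb_grip is then 94 mm above this origin. More than 35 N between comb and rack or tiles breaks a tile.
- tile_tops (a point): Middle of the rack, 60 mm above its origin, the height of the tile tops. Five upright terracotta tiles (52 x 8 mm, 20 mm apart) between two 14 mm end blocks of equal height form one cassette with six 12 mm gaps for the teeth. It stands 2.5 to 7.5 mm off this point along rack y (how far and which way is not reported), held by 15 N friction. On springy rubber: sinks 1 mm per 3 N, at most 6 mm.
- keeper (a joint): Angle (rad) of the flat steel keeper arm, 14 mm wide, underside 82.5 mm up (2.5 mm over a seated spine), on an upright pivot at rack x = +22, y = +88 mm. 0: points straight out along rack +y, clear of the comb; grows anticlockwise from above; 1.57: points along rack -x, across the comb's +y end. Stops at -0.7 and 1.6; stays where left (about 1 N at the knob).
- keeper_knob (a point): Middle of the upright round steel knob near the free end of the keeper arm, diameter 10 mm, 26 mm tall, standing on the arm; 38 mm from the pivot axis, 99.5 mm above the table (knob from 86.5 to 112.5 mm).
- topshell: Bystander: striped conical topshell, 34 mm across, 28 mm high; origin at its underside.
- ormer: Bystander: pearly flat ormer shell, 66 mm across, 18 mm high; origin at its underside.
- dive_weight: Bystander: yellow lead dive weight, 60 x 45 x 22 mm; origin at its underside.
- crucible: Bystander: pale ceramic crucible, 44 mm across, 35 mm high; origin at its underside.
- tweezers: Bystander: bamboo tweezers lying flat, 135 mm long; origin at the underside of the middle.
- dish: Bystander: shallow glass dish, 80 mm across, 16 mm high; origin at its underside.
- jar: Bystander: amber glass jar with lid, 48 mm across, 60 mm high; origin at its underside.
Not all that is in view belongs to the job. Of the things that look like the part that bears comb_grip, take the one that is farthest to the robot's right at the start.

How it is judged:
By the outcome, as a careful person would: the job done as asked, in the order asked, and still so for the second after the job is handed in, with the robot touching nothing.
It also fails if it takes over 59 s, if anything falls off the work surface, if the arm or the gripper's body presses on something with over 40 N, if the wrist force passes 120 N, or if a joint passes its speed limit or range.

## Robot

A 6-joint arm with a two-finger parallel gripper is mounted at the origin on the work surface. World frame = base frame: x ahead of the robot, y to its left, z up, the work surface at z = 0. Lengths are in m, angles in rad, forces in N, time in s.
With the tool pointing down it reaches from about 0.375 to 0.9 m from the base axis. Payload 3.1 kg.
Tool frame: the origin (TCP) lies midway between the tips of the shut fingers; the grasp point (between the pads) lies 19 mm behind it; z points along the fingers, y is the line along which they close (so a half turn about z gives the same grasp; the last joint's range is limited). The gripper opens to 85 mm and grips with 20 to 120 N. Pads are 22 mm wide; open, the fingers measure 114 mm over their backs; the gripper's body (76 mm by 85 mm) begins 54 mm behind the grasp point. The pads swing forward as they close: fully open they stand 13 mm farther back than shut.
Start: joints at [-1.516, 0.527, 1.433, -0, 1.181, -0.178], TCP at [0.144, -0.608, 0.231] pointing down, gripper open.
Joint ranges: [-3.08, 3.08], [-0.75, 2.2], [0.22, 2.44], [-1.43, 4.57], [0, 2.65], [-2.85, 2.85]. Speed limits (rad/s): [2.79, 2.79, 3.14, 3.14, 3.14, 3.14].

## Interface

Orientations are given as a unit quaternion [x, y, z, w].
In Python, from station import manip gives the robot as it stands.
- The arm moves only by the tool move_arm, never from a script. Its argument "increments" is a list that holds one entry, the list of rows, each a list of 5 numbers: the gripper's target within -1 to 1 (shut at 1, half-way at 0, fully open at -1), then the shift along the world's x, y, z in m, then the turn about the world's z in degrees. In form: [[[fingers, dx, dy, dz, twist], ...]]. A call has 1 to 8 rows; each row shifts and turns the commanded pose from where the row before left it; what a row does not reach is not made up. A row lasts 1/10 s, in which the tool goes at most 50 mm and 8.59 degrees, less where a joint would pass 70% of its speed; a pose out of reach is approached as far as the arm can. A call with a gripper value outside its range is refused whole. The fingers move at their own pace and stop on an object; "newtons" is the grip in N (left out, the last holds). Time passes only in rows, so rows that do not move let the fingers close. It gives the time, the measured TCP pose, the force, the opening and the grip force at its end, in the units of the state.
- manip.sense(): the state, without advancing time (a new reading comes with each control period).
- manip.snapshot(name): name is "scene" or "top"; returns a dict with "img" (480x640x3 uint8, red, green, blue), "fx", "fy", "cx", "cy" (pixels), "k1" (the pictures are not rectified: a ray, as slopes to the right and down, at radius r is drawn at 1 + k1 r^2 times it, then the intrinsics apply), "world_to_cam" (4x4, takes a point from world to camera coordinates). Camera axes: x right, y down, z forward; pixel columns grow to the right and rows downward; lengths in m; the calibration is good to about 2 mm. A picture is of the moment at which its call begins. There is no depth.
- manip.sign_off(): hands the job in; it is judged then, once.
Trained networks look in the newest picture that a camera, given by its name, has taken for a name from the list of things; names that differ only in an ending like _2 or _b are one class to them, and where a whole thing is asked for, a point or a joint stands for the part that bears it (a point fixed in the world has none). Each returns a list of dicts, best first, with "confidence" (0 to 1); they miss things now and then, are a little off and sometimes report something else, mostly with a low value. They report only what shows in the picture. A call takes as long as a camera call. They do not tell look-alikes from the thing itself.
- manip.spot_in(label, camera): "xyz" ([x, y, z] in m, in world coordinates, good to about 4 mm: the middle of the surface that is visible of it).
- manip.mark_of(label, camera): "xyz" ([x, y, z] in m, in world coordinates, good to about 4 mm: a listed point, or the origin of a listed thing).
The state is a dict: "t": time; "q": joint angles; "qd": joint speeds; "tau": joint torques, N m; "tcp_pos": TCP position; "tool_rot": TCP orientation; "force": force on the tool from outside, world axes, zero at the start; "ft_torque": the same for the moment, N m; "finger_gap": opening from 0.0 (shut) to 1.0 (fully open); "gripper_force": force on a finger pad.
Only numpy, scipy, OpenCV 4.12 (cv2) and the standard library are available. Lean on these libraries where they do the work, as an engineer would, in place of code of your own. Each camera call takes 0.05 s, during which the arm holds its last target. There are 200 camera calls.

## Working session

There is one attempt and no reset: what is moved stays moved. The work goes in short steps, Python scripts to look and compute and a tool call to move; the robot and the scene stay as the last step left them, time stands still between calls to the robot, and variables do not carry over. Pictures are saved under pics/ and viewed, at most 10 in all, crops included, and the job is handed in when it is done.

Besides the shell and the picture viewer there is one more tool, called after "Request:" in YAML: its name, and indented under it one key for each argument. move_arm: Moves the arm, as the interface text tells. Its arguments: {"type":"object","properties":{"increments":{"type":"array","items":{"type":"array","items":{"type":"array","items":{"type":"number"}}}},"newtons":{"type":"number"}},"required":["increments"]}

```bash
mkdir -p pics; cat > h.py <<'E'
from station import manip
import numpy as np, cv2
def snap(cam,name=None):
    s=manip.snapshot(cam)
    if name: cv2.imwrite('pics/'+name+'.png',s['img'][:,:,::-1])
    return s
def proj(s,p):
    c=(np.array(s['world_to_cam'])@np.append(p,1))[:3]; u=c[:2]/c[2]; u=u*(1+s['k1']*(u@u))
    return np.array([s['fx']*u[0]+s['cx'],s['fy']*u[1]+s['cy']])
def unproj(s,px,z):
    d=np.array([(px[0]-s['cx'])/s['fx'],(px[1]-s['cy'])/s['fy']]);u=d.copy()
    for _ in range(20): u=d/(1+s['k1']*(u@u))
    T=np.array(s['world_to_cam']);R=T[:3,:3];o=-R.T@T[:3,3];r=R.T@np.append(u,1)
    return o+r*(z-o[2])/r[2]
E
python3 - <<'E'
from h import *
S={c:snap(c,c+'0') for c in('scene','top')}
for c in S:
    s=S[c];T=np.array(s['world_to_cam']);print(c,s['fx'],s['k1'],-T[:3,:3].T@T[:3,3])
    for l in['comb_grip','comb_tips','rack','tile_tops','keeper_knob','keeper']:
        try:
            for d in manip.mark_of(l,c): print(l,np.round(d['xyz'],4),round(d['confidence'],2),proj(s,d['xyz']).round())
        except Exception as e: print(l,e)
print(manip.sense())
E
```

```text
scene 583.2143148604719 -0.028997355116849463 [1.18237398 0.76839217 1.01262931]
comb_grip [0.6742 0.4319 0.053 ] 0.75 [407. 378.]
comb_grip [0.533  0.1888 0.0541] 0.64 [366. 270.]
comb_grip [0.3629 0.3012 0.0508] 0.55 [455. 259.]
comb_tips [0.5275 0.1909 0.0029] 0.94 [368. 284.]
comb_tips [0.6744 0.4268 0.0045] 0.72 [403. 390.]
comb_tips [ 0.3639  0.2966 -0.0051] 0.7 [450. 274.]
rack [ 0.5271 -0.1641  0.0026] 0.82 [269. 209.]
tile_tops [ 0.5274 -0.1633  0.055 ] 0.61 [268. 194.]
keeper_knob [ 0.3544 -0.1306 -0.0034] 0.67 [327. 187.]
keeper_knob [ 0.5435 -0.0328  0.0984] 0.62 [296. 209.]
keeper it knows: comb_grip, comb_tips, crucible, dish, dive_weight, jar, keeper_knob, ormer, rack, tile_tops, topshell, tweezers
top 583.5177906687178 -0.16798393699487363 [0.3534508  0.07786412 1.19247123]
comb_grip [0.3632 0.3004 0.0503] 0.94 [219. 317.]
comb_grip [0.5338 0.1937 0.0508] 0.92 [274. 230.]
comb_grip [0.6712 0.4337 0.0478] 0.85 [159. 165.]
comb_tips [0.5306 0.1926 0.0035] 0.98 [277. 236.]
comb_tips [0.3597 0.2987 0.    ] 0.92 [225. 319.]
comb_tips [ 0.6741  0.4287 -0.004 ] 0.64 [169. 17
[... 269 characters left out ...]
 topshell, tweezers
{'t': 0.6, 'q': array([-1.51650117e+00,  5.27455000e-01,  1.43272370e+00, -3.94473853e-06,
        1.18142102e+00, -1.78502575e-01]), 'qd': array([-0.00045306, -0.00077808,  0.00143404, -0.00113874, -0.00037759,
        0.00081519]), 'tau': array([-5.35001491e-04, -4.42049146e+01, -1.78325737e+01, -2.12430141e-04,
        1.00385951e-03, -1.26212608e-06]), 'tcp_pos': array([ 0.14421176, -0.60809381,  0.23133051]), 'tool_rot': array([ 9.93233210e-01,  1.16136946e-01, -1.60188907e-06, -3.64023365e-06]), 'force': array([-0.35076005,  0.56495924,  0.49877276]), 'ft_torque': array([-0.02387669,  0.03570135,  0.02809463]), 'gripper_force': 0.0, 'finger_gap': 1.0002736207117189}
```

View pictures.

View pics/top0.png

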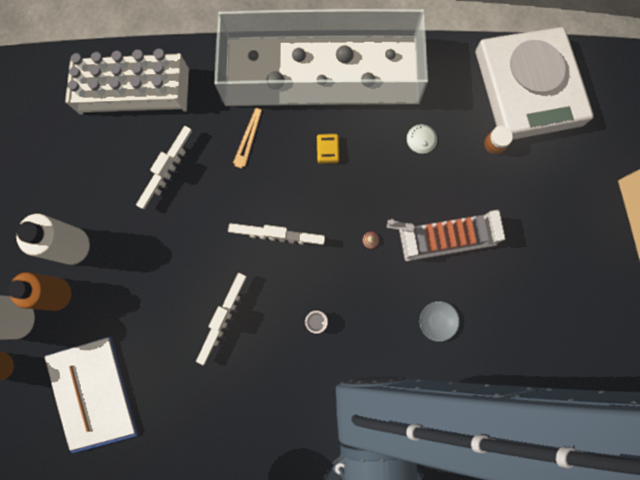

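View pics/scene0.png

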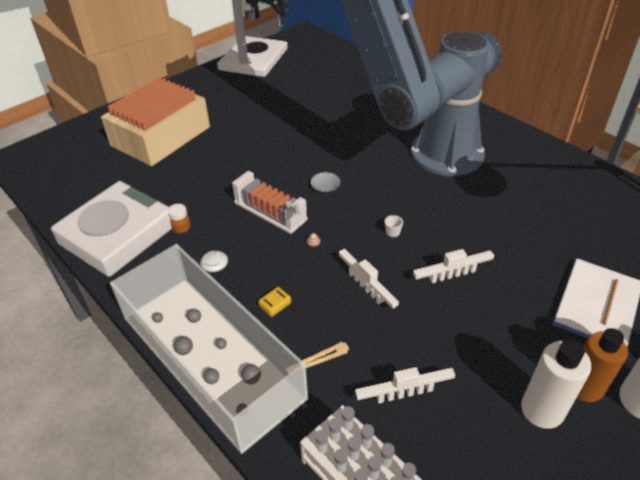

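Top picture: three white combs at (275,232), (220,318) and (163,167); the rack is at (450,235) with the keeper at (398,223) pointing left (+y) and its knob end near the image left. The robot's right is −y, i.e. image right, so the comb at (275,232), y≈0.19, is the one. I'll enlarge it together with the rack.

```bash
python3 - <<'E'
import cv2,numpy as np
t=cv2.imread('pics/top0.png')
a=cv2.resize(t[205:265,220:340],(800,400),interpolation=cv2.INTER_CUBIC)
b=cv2.resize(t[200:270,380:515],(800,415),interpolation=cv2.INTER_CUBIC)[:,:]
cv2.imwrite('pics/crop1.png',cv2.resize(np.vstack([a,b]),(590*800//815,590)) if 0 else cv2.resize(np.vstack([a,b]),(576,587)))
E
```

```text
(no output)
```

View pics/crop1.png

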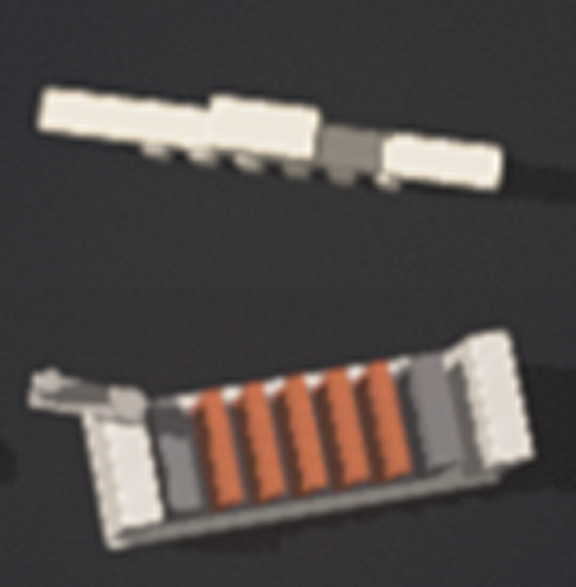

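The crop shows the chosen comb (spine ends at about (228,228) and (324,240) in the full picture). It also shows the rack with its keeper at the left (+y) end, knob at about (393,222), and five terracotta tiles. Now a sub-pixel pose fit with the known sizes.

```bash
cat > fit.py <<'E'
from h import *
from scipy.optimize import minimize
from scipy.ndimage import map_coordinates
def rect(cx,cy,w,l,z): return (cx,cy,w/2,l/2,z)
def score(S,rects,pose,chan,sides='xy',e=.002):
    x,y,a=pose[:3];c,s=np.cos(a),np.sin(a);tot=0
    for sn in S:
        im=chan(sn['img'].astype(float));
        for cx,cy,w,l,z in rects:
            t=np.linspace(-.9,.9,25)
            for sg in(1,-1):
                for k,L,W in(('x',l,w),('y',w,l)):
                    if k not in sides: continue
                    v=[]
                    for off in(-e,e):
                        A=sg*(W+off)*np.ones(25);B=t*L
                        px,py=(A,B) if k=='x' else (B,A)
                        px=px+cx;py=py+cy
                        P=[proj(sn,[x+c*a_-s*b_,y+s*a_+c*b_,z]) for a_,b_ in zip(px,py)]
                        P=np.array(P);v.append(map_coordinates(im,[P[:,1],P[:,0]],order=1))
                    tot+=(v[0]-v[1]).mean()
    return tot
def fit(S,rects,p0,chan,sides='xy',e=.002):
    r=minimize(lambda p:-score(S,rects,[p[0],p[1],p[2]*.1],chan,sides,e),[p0[0],p0[1],p0[2]*10],method='Nelder-Mead',
      options=dict(initial_simplex=np.array([p0[0],p0[1],p0[2]*10])+np.array([[0,0,0],[.004,0,0],[0,.004,0],[0,0,.4]])-[.001,.001,.1],xatol=1e-5,fatol=.01))
    return np.array([r.x[0],r.x[1],r.x[2]*.1]),-r.fun
gray=lambda i:i.mean(2)
red=lambda i:i[:,:,0]-i[:,:,2]
CH=[rect(0,.088,.060,.018,.068),rect(0,-.088,.060,.018,.068)]
TI=[rect(0,.02*k,.052,.008,.060) for k in range(-2,3)]
CB=lambda dz=0:[rect(0,0,.016,.194,.038+dz)]
E
python3 - <<'E'
from fit import *
S={c:snap(c) for c in('scene','top')}
for n,SS in(('top',[S['top']]),('scene',[S['scene']]),('both',list(S.values()))):
    b,f=max((fit(SS,[rect(0,0,.016,.194,.038)],[.533,.191,a],gray,e=.003) for a in(.0,-.1,-.2,.1)),key=lambda r:r[1])
    k=max((fit(SS,[rect(0,0,.020,.044,.066)],[b[0],b[1],b[2]],gray,'y') for _ in[0]),key=lambda r:r[1])
    print(n,'spine',b[:2].round(4),np.degrees(b[2]).round(2),round(f),'block',k[0].round(4))
    c,f=max((fit(SS,CH,[.5265,-.1625,a],gray) for a in(.12,.2,.28)),key=lambda r:r[1])
    print('  rack',c[:2].round(4),np.degrees(c[2]).round(2),round(f))
    t,f=max((fit(SS,TI,[c[0]-d*np.sin(c[2]),c[1]+d*np.cos(c[2]),c[2]],red) for d in(-.006,0,.006)),key=lambda r:r[1])
    d=t[:2]-c[:2];print('  tiles',t[:2].round(4),np.degrees(t[2]).round(2),round(f),'off x,y',d@[np.cos(c[2]),np.sin(c[2])],d@[-np.sin(c[2]),np.cos(c[2])])
E
```

```text
top spine [0.5301 0.1915] -7.8 562 block [ 0.5325  0.1915 -0.2099]
  rack [ 0.5259 -0.1612] 9.04 646
  tiles [ 0.5249 -0.1569] 9.62 1259 off x,y -0.00033393262561255254 0.004416749580265192
scene spine [0.5322 0.1916] -7.1 262 block [0.5295 0.1918 0.0157]
  rack [ 0.5276 -0.1609] 9.15 258
  tiles [ 0.5272 -0.1556] 8.61 422 off x,y 0.0004304132666853028 0.00526264976530739
both spine [0.5307 0.1915] -7.6 802 block [ 0.5318  0.1915 -0.1449]
  rack [ 0.5262 -0.1612] 9.04 889
  tiles [ 0.5252 -0.1569] 9.53 1631 off x,y -0.00023020043998313308 0.0044030228706947614
```

Both cameras agree. Comb at (0.531, 0.1915), yaw −7.6°. Rack at (0.526, −0.161), yaw 9°. Cassette offset about +4.5–5 mm. Moving to the comb.

Request:
move_arm:
  increments:
    - [[-1,0.03,0.026,0,3],[-1,0.03,0.026,0,3],[-1,0.03,0.026,0,3],[-1,0.03,0.026,0,3],[-1,0.03,0.026,0,3],[-1,0.03,0.026,0,3],[-1,0.03,0.026,0,3],[-1,0.03,0.026,0,3]]
  newtons: 40

```text
t: 1.5
tcp_pos: [0.3853, -0.399, 0.2315]
tool_rot: [0.947, 0.321, 0.0, 0.0]
force: [1.0, -0.4, 0.3]
finger_gap: 1.0
gripper_force: 0.0
```

Request:
move_arm:
  increments:
    - [[-1,0.03,0.026,0,3],[-1,0.03,0.026,0,3],[-1,0.03,0.026,0,3],[-1,0.03,0.026,0,3],[-1,0.0025,0.041,0,3],[-1,0.0025,0.041,0,3],[-1,0.0025,0.041,0,3],[-1,0.0025,0.041,0,3]]

```text
t: 2.3
tcp_pos: [0.5143, -0.1305, 0.2314]
tool_rot: [0.86, 0.511, 0.0, 0.0]
force: [0.6, 0.1, -0.7]
finger_gap: 1.002
gripper_force: 0.0
```

Request:
move_arm:
  increments:
    - [[-1,0.0025,0.041,-0.01,3],[-1,0.0025,0.041,-0.01,3],[-1,0.0025,0.041,-0.01,3],[-1,0.0025,0.041,-0.01,3],[-1,0.0025,0.041,-0.01,3],[-1,0.0025,0.041,-0.01,2],[-1,0.0025,0.041,-0.01,2],[-1,0,0,0,0]]

```text
t: 3.1
tcp_pos: [0.5308, 0.1593, 0.1602]
tool_rot: [0.762, 0.647, -0.0, -0.001]
force: [-0.5, -0.3, -0.6]
finger_gap: 1.001
gripper_force: 0.0
```

Request:
move_arm:
  increments:
    - [[-1,0,0.016,0,1],[-1,0,0.016,-0.02,1],[-1,0,0,-0.03,0],[-1,0,0,-0.03,0],[-1,0,0,-0.03,0],[-1,0,0,-0.012,0],[-1,0,0,0,0],[-1,0,0,0,0]]

```text
t: 3.9
tcp_pos: [0.5327, 0.1867, 0.0402]
tool_rot: [0.753, 0.658, 0.001, 0.0]
force: [-0.4, -0.8, 0.3]
finger_gap: 1.0
gripper_force: 0.0
```

Request:
move_arm:
  increments:
    - [[-1,-0.002,0.005,-0.002,0],[-1,0,0,0,0],[0.6,0,0,0,0],[0.6,0,0,0,0],[0.6,0,0,0,0],[0.6,0,0,0,0],[1,0,0,0,0],[1,0,0,0,0]]

```text
t: 4.7
tcp_pos: [0.5298, 0.1919, 0.0374]
tool_rot: [0.753, 0.658, 0.0, 0.0]
force: [-0.6, 0.2, 2.0]
finger_gap: 0.225
gripper_force: 44.9
```

Request:
move_arm:
  increments:
    - [[1,0,0,0,0],[1,0,0,0,0],[1,0,0,0,0],[1,0,0,0,0]]

```text
t: 5.1
tcp_pos: [0.5299, 0.1919, 0.0374]
tool_rot: [0.753, 0.658, 0.0, 0.0]
force: [-0.0, 0.5, 1.9]
finger_gap: 0.228
gripper_force: 44.9
```

Request:
move_arm:
  increments:
    - [[1,0,0,0.01,0],[1,0,0,0.03,0],[1,0,0,0.04,0],[1,0,0,0.04,0],[1,0,0,0.02,0],[1,0,-0.02,0,1],[1,0,-0.03,0,2],[1,0,-0.04,0,2]]

```text
t: 5.9
tcp_pos: [0.529, 0.1022, 0.1778]
tool_rot: [0.722, 0.692, 0.0, -0.0]
force: [-0.2, -1.4, -2.5]
finger_gap: 0.228
gripper_force: 44.6
```

Request:
move_arm:
  increments:
    - [[1,0,-0.04,0,2],[1,0,-0.04,0,2],[1,0,-0.04,0,2],[1,0,-0.04,0,2],[1,0,-0.04,0,2],[1,-0.003,-0.035,0,1.8],[1,0,-0.02,0,0],[1,0,0,0,0]]

```text
t: 6.7
tcp_pos: [0.5266, -0.156, 0.1775]
tool_rot: [0.65, 0.76, -0.0, 0.001]
force: [-1.1, 0.8, -1.9]
finger_gap: 0.223
gripper_force: 44.5
```

Request:
move_arm:
  increments:
    - [[1,0,0,0,0],[1,0,0,0,0]]

```text
t: 6.9
tcp_pos: [0.5261, -0.1517, 0.1772]
tool_rot: [0.648, 0.761, 0.0, -0.001]
force: [-0.8, 0.6, -2.7]
finger_gap: 0.229
gripper_force: 44.5
```

Request:
move_arm:
  increments:
    - [[1,0,-0.003,-0.02,0],[1,-0.0005,-0.002,-0.025,0],[1,0,0,-0.02,0],[1,0,0,0,0],[1,0,0,0,0],[1,0,0,0,0]]

```text
t: 7.5
tcp_pos: [0.5271, -0.1578, 0.1134]
tool_rot: [0.648, 0.762, 0.0, 0.001]
force: [-0.7, -0.0, -1.5]
finger_gap: 0.227
gripper_force: 44.4
```

```bash
python3 - <<'E'
from h import *
S={c:snap(c) for c in('scene','top')}
ims=[]
for c in S:
    s=S[c];p=proj(s,[.5255,-.157,.08]).astype(int);i=s['img'][:,:,::-1]
    cr=i[p[1]-50:p[1]+50,p[0]-65:p[0]+65];ims.append(cv2.resize(cr,(390,300),interpolation=cv2.INTER_CUBIC));print(c,p-[65,50])
cv2.imwrite('pics/c2.png',np.hstack(ims))
st=manip.sense();print(st['tcp_pos'],st['force'])
for c in S: print(c,[(np.round(d['xyz'],4),d['confidence']) for l in('comb_tips','comb_grip') for d in manip.mark_of(l,c)])
E
```

```text
scene [204 137]
top [388 181]
[ 0.5270845  -0.15818053  0.11356509] [-0.45027505 -0.33417321 -1.87248757]
scene [(array([ 0.361 ,  0.3005, -0.0044]), 0.98), (array([ 0.5247, -0.1557,  0.0803]), 0.87), (array([0.6766, 0.4297, 0.    ]), 0.85), (array([0.3657, 0.3012, 0.0519]), 0.91), (array([ 0.5284, -0.1571,  0.1253]), 0.79), (array([0.6725, 0.4293, 0.0517]), 0.59)]
top [(array([ 0.6729,  0.43  , -0.0013]), 0.88), (array([0.3629, 0.3012, 0.0048]), 0.85), (array([0.3605, 0.3013, 0.0502]), 0.93), (array([0.6711, 0.4306, 0.0479]), 0.67)]
```

View pics/c2.png

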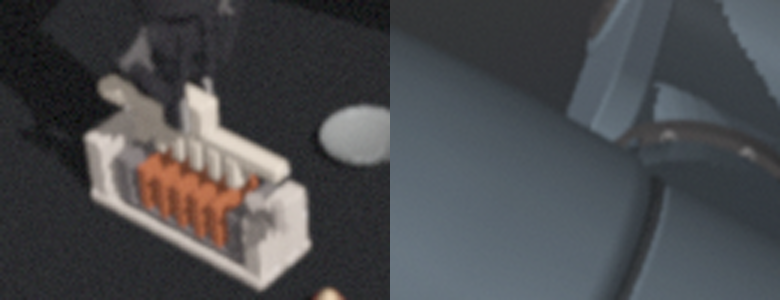

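The scene crop shows the comb level above the rack, its +y end at (285,170), in line with the tiles. The arm blocks the top camera, so I'll fit the spine in the scene view.

```bash
python3 - <<'E'
from fit import *
S=[snap('scene')];st=manip.sense();z=st['tcp_pos'][2]+.0006
print(st['tcp_pos'])
for R,sd in(([rect(0,0,.016,.194,z)],'xy'),([rect(0,.06,.016,.074,z)],'xy')):
  for a in(.12,.16,.2):
    b,f=fit(S,R,[.526,-.157,a],gray,sd,e=.003);print(b[:2].round(4),np.degrees(b[2]).round(2),round(f))
for a in(.14,.17):
  c,f=fit(S,TI,[.527,-.1556,a],red);print('tiles',c[:2].round(4),np.degrees(c[2]).round(2),round(f))
E
```

```text
[ 0.52639497 -0.15824887  0.11275779]
[ 0.5315 -0.151 ] 13.1 189
[ 0.5315 -0.151 ] 13.1 189
[ 0.5315 -0.151 ] 13.1 189
[ 0.5245 -0.1498] 6.56 241
[ 0.5245 -0.1498] 6.56 241
[ 0.5245 -0.1498] 6.56 241
tiles [ 0.529  -0.1531] 8.87 205
tiles [ 0.529  -0.1531] 8.87 205
```

Request:
move_arm:
  increments:
    - [[1,-0.001,0.002,-0.005,0],[1,0,0,-0.006,0],[1,0,0,0,0],[1,0,0,-0.001,0],[1,0,0,-0.001,0],[1,0,0,0,0]]

```text
t: 8.45
tcp_pos: [0.5252, -0.1561, 0.0992]
tool_rot: [0.649, 0.761, -0.0, -0.0]
force: [-1.1, -0.2, -2.3]
finger_gap: 0.224
gripper_force: 44.5
```

Request:
move_arm:
  increments:
    - [[1,0,0,-0.001,0],[1,0,0,-0.001,0],[1,0,0,0,0],[1,0,0,0,0]]

```text
t: 8.85
tcp_pos: [0.5253, -0.1562, 0.0973]
tool_rot: [0.649, 0.761, -0.0, 0.0]
force: [1.3, 0.7, -2.5]
finger_gap: 0.229
gripper_force: 44.5
```

Request:
move_arm:
  increments:
    - [[1,0,0,-0.001,0],[1,0,0,-0.001,0],[1,0,0,0,0],[1,0,0,0,0]]

```text
t: 9.25
tcp_pos: [0.5253, -0.1562, 0.0953]
tool_rot: [0.649, 0.761, -0.0, 0.0]
force: [0.6, -0.3, -2.1]
finger_gap: 0.225
gripper_force: 44.4
```

No contact so far; continuing in 1 mm steps.

Request:
move_arm:
  increments:
    - [[1,0,0,-0.001,0],[1,0,0,-0.001,0],[1,0,0,0,0],[1,0,0,0,0]]

```text
t: 9.65
tcp_pos: [0.5253, -0.1562, 0.0933]
tool_rot: [0.648, 0.761, -0.0, 0.0]
force: [0.8, -1.6, -1.3]
finger_gap: 0.223
gripper_force: 44.4
```

Request:
move_arm:
  increments:
    - [[1,0,0,-0.001,0],[1,0,0,-0.001,0],[1,0,0,0,0],[1,0,0,0,0]]

```text
t: 10.05
tcp_pos: [0.5253, -0.1562, 0.0913]
tool_rot: [0.649, 0.761, -0.0, 0.0]
force: [-0.1, -1.6, -1.4]
finger_gap: 0.229
gripper_force: 44.5
```

Request:
move_arm:
  increments:
    - [[1,0,0,-0.001,0],[1,0,0,-0.001,0],[1,0,0,-0.001,0],[1,0,0,0,0],[1,0,0,0,0]]

```text
t: 10.55
tcp_pos: [0.5253, -0.1562, 0.0883]
tool_rot: [0.649, 0.761, -0.0, 0.0]
force: [0.7, -0.8, -1.5]
finger_gap: 0.224
gripper_force: 44.5
```

Request:
move_arm:
  increments:
    - [[1,0,0,-0.001,0],[1,0,0,-0.001,0],[1,0,0,-0.001,0],[1,0,0,0,0],[1,0,0,0,0]]

```text
t: 11.05
tcp_pos: [0.5252, -0.1561, 0.0853]
tool_rot: [0.649, 0.761, -0.0, 0.0]
force: [1.0, -0.7, -1.6]
finger_gap: 0.225
gripper_force: 44.6
```

Teeth are well down the gaps and the forces stay negligible. Approaching the seat at TCP ≈ 0.0794.

Request:
move_arm:
  increments:
    - [[1,0,0,-0.001,0],[1,0,0,-0.001,0],[1,0,0,-0.001,0],[1,0,0,-0.001,0],[1,0,0,0,0],[1,0,0,0,0]]

```text
t: 11.65
tcp_pos: [0.5253, -0.1561, 0.0813]
tool_rot: [0.649, 0.761, -0.0, 0.0]
force: [0.6, -1.0, -1.3]
finger_gap: 0.227
gripper_force: 44.6
```

Request:
move_arm:
  increments:
    - [[1,0,0,-0.0005,0],[1,0,0,-0.0005,0],[1,0,0,0,0],[1,0,0,0,0]]

```text
t: 12.05
tcp_pos: [0.5253, -0.1562, 0.0803]
tool_rot: [0.648, 0.761, -0.0, 0.0]
force: [0.5, -0.8, -1.7]
finger_gap: 0.224
gripper_force: 44.6
```

Request:
move_arm:
  increments:
    - [[1,0,0,-0.0005,0],[1,0,0,0,0],[1,0,0,0,0]]

```text
t: 12.35
tcp_pos: [0.5252, -0.1562, 0.0798]
tool_rot: [0.649, 0.761, -0.0, 0.0]
force: [0.7, -0.5, -1.8]
finger_gap: 0.224
gripper_force: 44.6
```

Request:
move_arm:
  increments:
    - [[1,0,0,-0.0005,0],[1,0,0,0,0],[1,0,0,0,0]]

```text
t: 12.65
tcp_pos: [0.5253, -0.1562, 0.0794]
tool_rot: [0.649, 0.761, -0.0, 0.0]
force: [0.6, -2.5, -0.3]
finger_gap: 0.228
gripper_force: 44.8
```

Request:
move_arm:
  increments:
    - [[1,0,0,-0.0003,0],[1,0,0,0,0],[1,0,0,0,0]]

```text
t: 12.95
tcp_pos: [0.5253, -0.1562, 0.0794]
tool_rot: [0.648, 0.761, 0.0, 0.0]
force: [-0.8, -2.1, 3.9]
finger_gap: 0.225
gripper_force: 45.3
```

Seated: TCP 0.0794 is exactly the predicted height, at about 5 N. Release, rise, and look.

Request:
move_arm:
  increments:
    - [[0.3,0,0,0,0],[0,0,0,0,0],[0,0,0,0,0],[0,0,0,0,0],[0,0,0,0.02,0],[0,0,0,0.04,0],[0,0,0,0.04,0],[0,-0.03,0.04,0.02,-4]]

```text
t: 13.75
tcp_pos: [0.5038, -0.1238, 0.2015]
tool_rot: [0.677, 0.736, 0.002, 0.007]
force: [1.8, 0.2, 0.5]
finger_gap: 0.503
gripper_force: 0.0
```

Request:
move_arm:
  increments:
    - [[0,-0.02,0.045,0,-4],[0,-0.01,0.045,0,-4],[0,0,0.045,0,-4],[0,0,0.045,0,-3.4],[0,0,0,0,0]]

```text
t: 14.25
tcp_pos: [0.4659, 0.0658, 0.1976]
tool_rot: [0.766, 0.643, 0.0, -0.001]
force: [-0.6, -0.5, -0.2]
finger_gap: 0.5
gripper_force: 0.0
```

```bash
python3 - <<'E'
from fit import *
S={c:snap(c) for c in('scene','top')}
ims=[]
for c in S:
    s=S[c];p=proj(s,[.5255,-.137,.08]).astype(int);i=s['img'][:,:,::-1]
    ims.append(cv2.resize(i[p[1]-45:p[1]+45,p[0]-65:p[0]+65],(390*2//2,270),interpolation=cv2.INTER_CUBIC));print(c,p-[65,45])
cv2.imwrite('pics/c3.png',np.hstack(ims))
st=manip.sense();print(st['t'],st['tcp_pos'],st['tool_rot'])
for c in S:
    print(c,[(np.round(d['xyz'],4),round(d['confidence'],2)) for l in('comb_grip','keeper_knob') for d in manip.mark_of(l,c)])
    b,f=fit([S[c]],[rect(0,0,.016,.194,.080)],[.525,-.157,.16],gray,e=.003);print(b,f)
E
```

```text
scene [209 145]
top [378 186]
14.35 [0.46704495 0.06206753 0.19758411] [ 7.66344627e-01  6.42429681e-01 -1.04458688e-04  8.06072120e-05]
scene [(array([ 0.5251, -0.1577,  0.0937]), 0.96), (array([0.3623, 0.3008, 0.051 ]), 0.66), (array([0.6742, 0.4324, 0.0519]), 0.55), (array([ 0.5441, -0.0317,  0.098 ]), 0.53), (array([ 7.156e-01,  9.080e-02, -5.000e-04]), 0.29)]
[ 0.5270949  -0.15672552  0.17502383] 174.07400104552403
top [(array([0.6716, 0.4352, 0.0474]), 0.95), (array([0.3625, 0.3006, 0.0501]), 0.84), (array([ 0.5237, -0.1545,  0.0909]), 0.66), (array([ 0.5392, -0.0338,  0.1024]), 0.68)]
[ 0.52500594 -0.15678226  0.16068022] 368.19748149694544
```

View pics/c3.png

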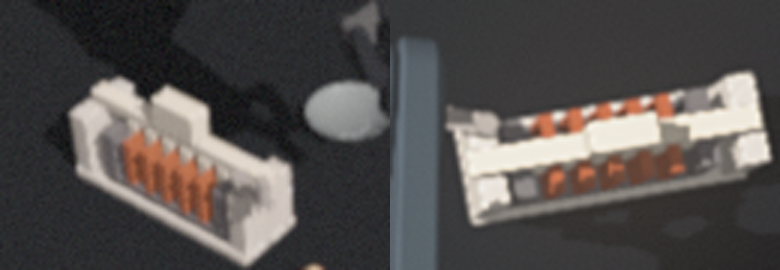

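Both pictures show the comb seated: spine resting on both cheeks, all teeth in gaps, fits at z = 80 mm agreeing. The keeper knob is still out at about (0.541, −0.033). Moving over the knob.

Request:
move_arm:
  increments:
    - [[0,0.025,-0.032,0,0],[0,0.025,-0.032,0,0],[0,0.024,-0.031,0,0],[0,0,0,-0.03,0],[0,0,0,-0.03,0],[0,0,0,0,0],[0,0,0,0,0]]

```text
t: 15.25
tcp_pos: [0.541, -0.0349, 0.1374]
tool_rot: [0.768, 0.64, -0.0, -0.001]
force: [0.6, -0.1, 0.7]
finger_gap: 0.499
gripper_force: 0.0
```

Request:
move_arm:
  increments:
    - [[0,0,0.002,-0.01,0],[0,0,0,-0.015,0],[0,0,0,-0.01,0],[0,0,0,-0.009,0],[0.4,0,0,0,0],[0.65,0,0,0,0],[0.65,0,0,0,0],[0.65,0,0,0,0]]
  newtons: 20

```text
t: 16.05
tcp_pos: [0.5417, -0.0321, 0.0941]
tool_rot: [0.767, 0.641, 0.0, 0.0]
force: [-0.9, -0.1, 1.1]
finger_gap: 0.174
gripper_force: 0.0
```

Request:
move_arm:
  increments:
    - [[0.65,-0.0035,-0.0004,0,5],[0.65,-0.0034,0.0002,0,5],[0.65,-0.0034,-0.0001,0,5],[0.65,-0.0033,-0.0004,0,5],[0.65,-0.0033,-0.0007,0,5],[0.65,-0.0032,-0.001,0,5],[0.65,-0.0031,-0.0012,0,5],[0.65,-0.003,-0.0015,0,5]]

```text
t: 16.85
tcp_pos: [0.5159, -0.0371, 0.0941]
tool_rot: [0.501, 0.866, 0.0, 0.001]
force: [0.7, 0.8, -0.2]
finger_gap: 0.17
gripper_force: 0.6
```

Request:
move_arm:
  increments:
    - [[0.65,0,0,0,0],[0.65,0,0,0,0]]

```text
t: 17.05
tcp_pos: [0.5154, -0.0371, 0.0939]
tool_rot: [0.503, 0.864, 0.0, 0.0]
force: [0.3, -0.3, 0.5]
finger_gap: 0.175
gripper_force: 0.0
```

Request:
move_arm:
  increments:
    - [[0.65,-0.0029,-0.0018,0,5],[0.65,-0.0027,-0.002,0,5],[0.65,-0.0025,-0.0022,0,5],[0.65,-0.0023,-0.0024,0,5],[0.65,-0.0021,-0.0026,0,5],[0.65,-0.0018,-0.0028,0,5],[0.65,-0.0016,-0.003,0,5],[0.65,-0.0013,-0.0031,0,5]]

```text
t: 17.85
tcp_pos: [0.4986, -0.057, 0.0938]
tool_rot: [0.175, 0.985, 0.0, 0.001]
force: [1.3, 0.5, -0.1]
finger_gap: 0.175
gripper_force: 0.6
```

Request:
move_arm:
  increments:
    - [[0.65,-0.0011,-0.0032,0,5],[0.65,-0.0008,-0.0033,0,5],[0.65,-0.0005,-0.0033,0,5],[0.65,-0.0002,-0.0033,0,5],[0.65,0.0001,-0.0033,0,5],[0.65,0,0,0,0],[0.65,0,0,0,0]]

```text
t: 18.55
tcp_pos: [0.4955, -0.0734, 0.0936]
tool_rot: [-0.04, 0.999, -0.0, -0.0]
force: [-0.8, 0.9, 0.7]
finger_gap: 0.169
gripper_force: 0.0
```

Request:
move_arm:
  increments:
    - [[0.65,0.0003,-0.0033,0,5],[0.65,0.0002,-0.0015,0,2],[0.65,0,0,0,0],[0.65,0,0,0,0]]

```text
t: 18.95
tcp_pos: [0.4958, -0.078, 0.0936]
tool_rot: [-0.101, 0.995, -0.0, -0.0]
force: [-0.5, -0.1, 0.1]
finger_gap: 0.175
gripper_force: 0.1
```

Request:
move_arm:
  increments:
    - [[0.65,0.0002,-0.001,0,0],[0.65,0.0001,-0.0005,0,0],[0.65,0,0,0,0],[0.65,0,0,0,0]]

```text
t: 19.35
tcp_pos: [0.496, -0.0795, 0.0935]
tool_rot: [-0.102, 0.995, 0.0, -0.0]
force: [-0.8, 0.9, 0.8]
finger_gap: 0.176
gripper_force: 0.5
```

Request:
move_arm:
  increments:
    - [[0.65,0.0001,-0.0006,0,0],[0.65,0,0,0,0],[0.65,0,0,0,0]]

```text
t: 19.65
tcp_pos: [0.4962, -0.0802, 0.0935]
tool_rot: [-0.102, 0.995, 0.0, -0.0]
force: [-0.8, 1.5, -0.2]
finger_gap: 0.172
gripper_force: 0.4
```

Request:
move_arm:
  increments:
    - [[0.65,0.0001,-0.0006,0,0],[0.65,0,0,0,0],[0.65,0,0,0,0]]

```text
t: 19.95
tcp_pos: [0.4962, -0.0805, 0.0935]
tool_rot: [-0.102, 0.995, 0.0, -0.0]
force: [-0.6, 3.4, 0.6]
finger_gap: 0.174
gripper_force: 1.6
```

The force rises to 3.4 N, so the keeper is at its stop. Open, rise and back away.

Request:
move_arm:
  increments:
    - [[0.3,0,0.001,0,0],[0.2,0,0,0,0],[0.2,0,0,0,0],[0.2,0,0,0.02,0],[0.2,0,0,0.03,0],[0.2,0,0,0.04,0],[0.2,-0.02,0.04,0.02,0],[0.2,-0.01,0.045,0,0]]

```text
t: 20.75
tcp_pos: [0.4683, 0.0043, 0.2066]
tool_rot: [-0.1, 0.995, -0.001, 0.004]
force: [0.0, -0.2, 0.4]
finger_gap: 0.398
gripper_force: 0.0
```

Request:
move_arm:
  increments:
    - [[0.2,0,0.045,0,0],[0.2,0,0.045,0,0],[0.2,0,0.03,0,0],[0.2,0,0,0,0],[0.2,0,0,0,0]]

```text
t: 21.25
tcp_pos: [0.4665, 0.1254, 0.2036]
tool_rot: [-0.103, 0.995, -0.0, 0.0]
force: [0.3, -0.5, 0.0]
finger_gap: 0.401
gripper_force: 0.0
```

```bash
python3 - <<'E'
from fit import *
S={c:snap(c) for c in('scene','top')}
ims=[]
for c in S:
    s=S[c];p=proj(s,[.5255,-.137,.08]).astype(int);i=s['img'][:,:,::-1]
    ims.append(cv2.resize(i[p[1]-45:p[1]+45,p[0]-65:p[0]+65],(390,270),interpolation=cv2.INTER_CUBIC))
cv2.imwrite('pics/c4.png',np.hstack(ims))
for c in S:
    print(c,[(np.round(d['xyz'],4),round(d['confidence'],2)) for l in('comb_grip','keeper_knob') for d in manip.mark_of(l,c)])
    b,f=fit([S[c]],[rect(0,0,.016,.194,.080)],[.525,-.157,.16],gray,e=.003);print(b,f)
P=np.array([.5341,-.0708]);a=np.radians(190);print('expected knob',P+.038*np.array([np.cos(a),np.sin(a)]))
E
```

```text
scene [(array([0.3618, 0.2993, 0.0505]), 0.92), (array([ 0.5243, -0.1583,  0.0931]), 0.91), (array([0.6738, 0.43  , 0.0522]), 0.59), (array([ 0.4975, -0.0807,  0.098 ]), 0.41)]
[ 0.52703209 -0.15651992  0.1774562 ] 166.5192023365921
top [(array([ 0.5271, -0.1576,  0.0892]), 0.97), (array([0.361 , 0.3005, 0.0517]), 0.8), (array([0.6729, 0.432 , 0.0471]), 0.69), (array([ 0.4975, -0.0765,  0.103 ]), 0.77)]
[ 0.52484709 -0.15677237  0.16292791] 355.49576234171684
expected knob [ 0.49667731 -0.07739863]
```

View pics/c4.png

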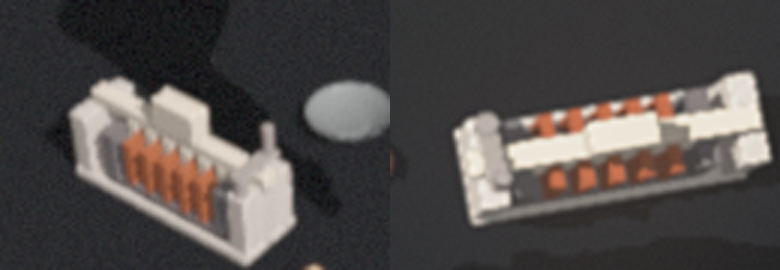

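The keeper lies across the +y end of the comb (crop (490,150), right). The knob is where expected, the comb is still seated, and the arm is clear.

```bash
python3 -c "
from station import manip
print(manip.sign_off())"
```

```text
the job is handed in; nothing more can be done
None
```

The comb sits fully home on both cheeks with every tooth in its gap, the keeper is turned to its stop over the comb's +y end, the arm is clear, and the job is handed in at about 22 s; contact readings stayed under about 6 N.

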